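# Cull the bad frame rails and close the rack

## Robot

A 6-joint arm with a two-finger parallel gripper is mounted at the origin on the work surface. World frame = base frame: x ahead of the robot, y to its left, z up, the work surface at z = 0. Lengths are in mm, angles in rad, forces in N, time in s.
With the tool pointing down it reaches from about 275 to 750 mm from the base axis. Payload 10.2 kg.
Tool frame: the origin (TCP) lies between the finger pads, 19 mm behind the fingertips; this is the grasp point; z points along the fingers, y is the line along which they close (so a half turn about z gives the same grasp; the last joint's range is limited). The gripper opens to 85 mm and grips with 20 to 120 N. Pads are 22 mm wide; open, the fingers measure 114 mm over their backs; the gripper's body (76 mm by 85 mm) begins 54 mm behind the grasp point. The pads swing forward as they close: fully open they stand 13 mm farther back than shut.
Start: joints at [-1.33, 0.313, 1.498, -0, 1.331, -0.223], TCP at [234.848, -469.551, 249.994] pointing down, gripper open.
Joint ranges: [-2.94, 2.94], [-0.97, 2.17], [0.19, 2.56], [-1.23, 4.37], [0.02, 3.11], [-2.88, 2.88]. Speed limits (rad/s): [2.39, 2.39, 3.01, 3.14, 3.14, 3.14].

## Interface

Orientations are given as a unit quaternion [w, x, y, z].
In Python, from rig import ctrl, capture, camera_info gives the robot as it stands.
- The arm moves only by the tool apply_moves, never from a script. Its argument "targets" is a list of rows, each a list of 3 entries, a list of its own where there are three numbers: the finger opening in mm, from 0 to 85.4, then the shift along the world's x, y, z in mm, then the turn, a rotation vector about the world's x, y, z in degrees. In form: [[grip, [dx, dy, dz], [rx, ry, rz]], ...]. A call has 1 to 20 rows; each row is the pose to reach, as a shift and turn from the pose commanded when the call began; what a row does not reach only later rows make up. A row lasts 1/10 s, in which the tool goes at most 50 mm and 8.59 degrees, less where a joint would pass 70% of its speed; a pose out of reach is approached as far as the arm can. A call with a gripper value outside its range is refused whole. The fingers move at their own pace and stop on an object; "squeeze" is the grip in N (left out, the last holds). Time passes only in rows, so rows that repeat a pose let the fingers close. It gives the time, the measured TCP pose, the force, the opening and the grip force at its end, in the units of the state.
- ctrl.sense(): the state, without advancing time (a new reading comes with each control period).
- capture(name): name is "side" or "top"; returns (picture, depth): 400x640x3 uint8, blue, green, red; 400x640 float32, mm along the optical axis (not along the pixel's ray), 0 where there is no reading.
- camera_info(name): a dict with "vfov" (degrees; the focal length in pixels is half the picture's height over the tangent of half this angle, whatever the lens; pixels are square), "cx", "cy" (the principal point, pixels), "k1" (the pictures are not rectified: a ray, as slopes to the right and down, at radius r is drawn at 1 + k1 r^2 times it, then the intrinsics apply), "extrinsics" (4x4, takes a point from camera to world coordinates). Camera axes: x right, y down, z forward; pixel columns grow to the right and rows downward; lengths in mm; the calibration is good to about 2 mm. A picture is of the moment at which its call begins. camera_info takes no time and is no camera call.
- ctrl.finish_job(): hands the job in; it is judged then, once.
The state is a dict: "time_s": time; "joints": joint angles; "dq": joint speeds; "tau": joint torques, N m; "eef_pos": TCP position; "ee_rot": TCP orientation; "force": force on the tool from outside, world axes, zero at the start; "wrist_torque": the same for the moment, N m; "grip_width": opening from 0.0 (shut) to 1.0 (fully open); "grip_force": force on a finger pad.
Only numpy, scipy, OpenCV 4.12 (cv2) and the standard library are available. Lean on these libraries where they do the work, as an engineer would, in place of code of your own. Each camera call takes 0.05 s, during which the arm holds its last target. There are 200 camera calls.

## Task

Five frame rails lie side by side on the sloping rack under the thin tube lamp: pick out the two odd ones, the one that is too short and the one with a bite out of its edge, and put both in the grey offcut tub. Then set the loose wooden fence onto the two pegs at the front of the rack, pushed fully home. Leave the three good rails and the cork sanding block beside the pegs as they lie.

Things in the scene. Friction and masses are not known exactly. Their poses are not given: they have to be found in the camera images.
- rack: Fixed wood rack, 340 mm wide (y); origin on the table under its middle, z up. Deck rises 30 degrees towards +x: lower end x -85, 30 mm high, upper end x 79, 125 mm high. Rails lie up it about 70 mm apart, feet on a lip 10 mm tall. A tube lamp (16 mm thick) crosses above at x 4, height 259 mm, on rods at y +-166: it bars a tool pointing straight down; tool and rail square to the deck pass it.
- rack_seat (a point): Where the fence belongs: on top of the rack's level front strip (x -128 mm, 12 mm up in the rack's frame; the rack's axes), midway between the two upright steel pegs. Pegs at y -70 and +70 mm from here, 10 mm thick, 25 mm tall, tapered tips. The rack's lip starts 30 mm behind (+x); its top is 39 mm above the table.
- good_rail_1: A sound picture-frame rail of pale wood: straight bar 160 mm long, 30 mm wide, 24 mm thick, a thin bead along its upper face, lying on the rack. Origin: middle of its lower end, on the underside. x runs along the rail up the slope, y across it, z square off the deck. To be left where it lies.
- good_rail_2: A sound picture-frame rail of pale wood: straight bar 160 mm long, 30 mm wide, 24 mm thick, a thin bead along its upper face, lying on the rack. Origin: middle of its lower end, on the underside. x runs along the rail up the slope, y across it, z square off the deck. To be left where it lies.
- good_rail_3: A sound picture-frame rail of pale wood: straight bar 160 mm long, 30 mm wide, 24 mm thick, a thin bead along its upper face, lying on the rack. Origin: middle of its lower end, on the underside. x runs along the rail up the slope, y across it, z square off the deck. To be left where it lies.
- short_rail: A rail of the same pale wood, 30 mm wide and 24 mm thick, but only 115 mm long instead of 160. Lies on the rack in any place among the good ones. Origin (middle of lower end, underside) and axes as for a good rail.
- short_rail_mid (a point): Point on the short rail's underside at mid-length, 57.5 mm along its x from its lower end.
- bitten_rail: A rail of the same pale wood, 160 mm long, 30 mm wide and 24 mm thick, with a bite missing from its +y edge: from 12 to 57 mm from its lower end half of the width (15 mm) is gone through the whole thickness. The rest is full width. Lies on the rack in any place among the good ones. Origin (middle of lower end, underside) and axes as for a good rail.
- bitten_rail_mid (a point): Point on the bitten rail's underside at mid-length, 80 mm along its x from its lower end.
- tub: Grey open-topped plastic offcut tub on the table to one side of the rack, 260 mm (x) by 190 mm (y), 60 mm high, walls and floor 5 mm. Origin: centre of underside, z up. A dark wood scrap (30 x 70 x 16 mm) already lies in it near the -x end, its middle about 105 mm from the tub's centre.
- fence: Loose wooden fence standing on the table on the other side of the rack from the tub: bar 200 mm long (y), 30 mm thick (x), 40 mm high, with a grip rib mid-top, 60 mm long (y), 20 mm thick (x), rising from 40 to 76 mm. Origin: centre of underside, z up. Two upright holes 14.5 mm wide right through at y -70 and +70 mm for the pegs; either way round fits. About 200 g.
- sanding_block: Cork sanding block, 70 (x) x 40 (y) x 30 mm high, on the table beside the rack's front strip, about 145 mm to the -y side of the middle between the pegs. Origin: centre of underside, z up. To be left where it lies.
Things that resemble listed ones, but are neither listed nor needed, are in the scene too. Leave any green or yellow look-alike of the bitten_rail alone.

How it is judged:
By the outcome, as a careful person would: the job done as asked, in the order asked, and still so for the second after the job is handed in, with the robot touching nothing.
It also fails if it takes over 72 s, if anything falls off the work surface, if the arm or the gripper's body presses on something with over 40 N, if the wrist force passes 120 N, or if a joint passes its speed limit or range.

## Working session

There is one attempt and no reset: what is moved stays moved. The work goes in short steps, Python scripts to look and compute and a tool call to move; the robot and the scene stay as the last step left them, time stands still between calls to the robot, and variables do not carry over. Pictures are saved under pics/ and viewed, at most 10 in all, crops included, and the job is handed in when it is done.

Besides the shell and the picture viewer there is one more tool, called after ">>>" by a JSON object that holds its "fn" and its "kwargs", one argument or row to a line. apply_moves: Moves the arm, as the interface text tells. Its arguments: {"type":"object","properties":{"targets":{"type":"array","items":{"type":"array"}},"squeeze":{"type":"number"}},"required":["targets"]}

```bash
mkdir -p pics; ls; cat > h.py <<'E'
import numpy as np,cv2
from rig import ctrl,capture,camera_info
def cloud(name,d):
    i=camera_info(name);f=d.shape[0]/2/np.tan(np.radians(i['vfov'])/2)
    K=np.array([[f,0,i['cx']],[0,f,i['cy']],[0,0,1.]])
    v,u=np.mgrid[:d.shape[0],:d.shape[1]]
    x=np.stack([(u-i['cx'])/f,(v-i['cy'])/f],-1)
    y=x.copy()
    for _ in range(20): y=x/(1+i['k1']*(y**2).sum(-1,keepdims=True))
    E=np.array(i['extrinsics'])
    P=np.concatenate([y,np.ones_like(y[...,:1])],-1)*d[...,None]
    return P@E[:3,:3].T+E[:3,3]
E
python3 - <<'E'
from h import *
for n in('side','top'):
    im,d=capture(n);cv2.imwrite(f'pics/{n}0.png',im);np.savez(f'{n}0.npz',im=im,d=d)
    i=camera_info(n);print(n,i)
print(ctrl.sense())
E
```

```text
pics
side {'vfov': 54.222037084517, 'cx': 326.85029316314154, 'cy': 198.21843824089777, 'k1': -0.06483336449669931, 'extrinsics': array([[-7.28128082e-01, -5.01636179e-01,  4.67108810e-01,
        -1.13710074e+01],
       [-6.85439554e-01,  5.34320906e-01, -4.94645113e-01,
         4.35021950e+02],
       [-1.45411811e-03, -6.80339851e-01, -7.32895335e-01,
         7.46835219e+02],
       [ 0.00000000e+00,  0.00000000e+00,  0.00000000e+00,
         1.00000000e+00]])}
top {'vfov': 50.69616998299912, 'cx': 316.83071065889243, 'cy': 197.44521429884844, 'k1': -0.09046690226510593, 'extrinsics': array([[ 2.27677297e-02, -9.80276004e-01,  1.96317563e-01,
         2.21190048e+02],
       [-9.99717500e-01, -2.36640698e-02, -2.22100341e-03,
         1.85787040e+01],
       [ 6.82286888e-03, -1.96211536e-01, -9.80537853e-01,
         1.10777243e+03],
       [ 0.00000000e+00,  0.00000000e+00,  0.00000000e+00,
         1.00000000e+00]])}
{'time_s': 0.1, 'joints': array([-1.33036364e+00,  3.13374917e-01,  1.49833147e+00,  1.14130638e-05,
        1.33100141e+00, -2.23416153e-01]), 'dq': array([-4.45753718e-05,  8.47951875e-06, -3.98715183e-03, -5.89198463e-04,
        2.83153669e-04,  1.53231817e-03]), 'tau': array([ 2.29073550e-03, -4.12898147e+01, -2.60144055e+01, -1.65355618e-04,
        3.05711714e-03,  1.51675272e-05]), 'eef_pos': array([ 234.81707145, -469.3372472 ,  249.51323957]), 'ee_rot': array([-5.57596259e-04,  9.73226028e-01,  2.29849487e-01,  7.98399952e-07]), 'force': array([-0.65524066,  1.08046848, -0.22221127]), 'wrist_torque': array([ 2.11434774e-02,  2.77386154e-02, -2.94244841e-05]), 'grip_force': 0.0, 'grip_width': 0.9985257912412785}
```

View pics/top0.png

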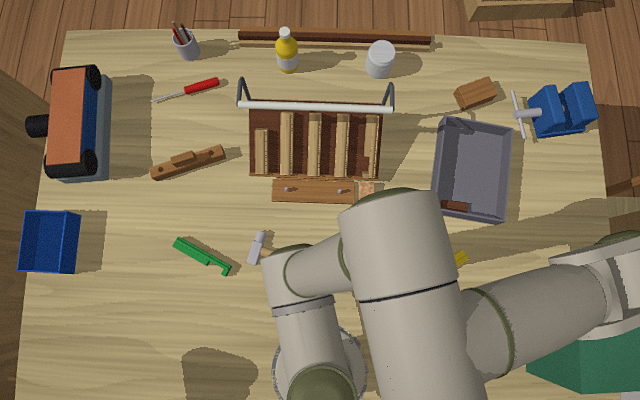

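View pics/side0.png

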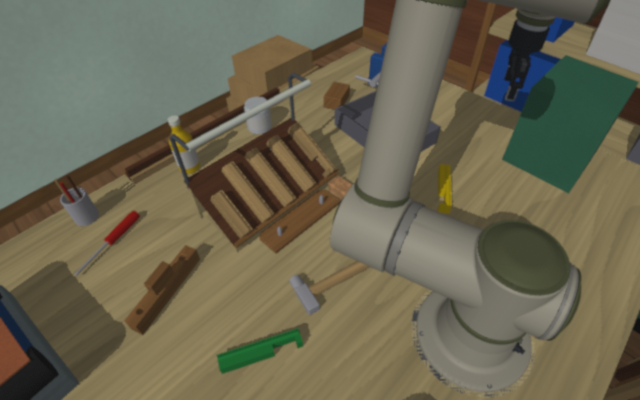

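The top view shows the rack at (315,140), with the short rail at (262,150) and the right-hand rail at (371,145) possibly bitten. The fence is at (188,162) and the tub at (472,170). I'll enlarge the rack and print the cloud structure.

```bash
python3 - <<'E'
from h import *
z=np.load('top0.npz');im=z['im'];P=cloud('top',z['d'])
c=cv2.resize(im[90:215,235:400],None,fx=4.5,fy=4.5,interpolation=cv2.INTER_CUBIC);cv2.imwrite('pics/crop.png',c)
def p(n,pts,P):
    for u,v in pts: print(n,(u,v),np.median(P[v-1:v+2,u-1:u+2].reshape(-1,3),0).round(1))
p('table',[(150,220),(420,120),(230,110)],P)
p('rod/lamp',[(245,104),(318,106),(388,108)],P)
p('strip',[(276,196),(310,197),(350,198)],P)
p('pegs',[(286,188),(339,191)],P)
p('deck',[(275,120),(275,165),(300,165),(357,165)],P)
p('fence',[(155,174),(183,158),(220,152)],P)
p('tub',[(447,119),(509,125),(438,212),(502,220),(470,160)],P)
p('block',[(366,187)],P)
z=np.load('side0.npz');Q=cloud('side',z['d'])
p('Stable',[(200,320),(100,240)],Q)
p('Sfence',[(158,275),(140,315),(188,258)],Q)
p('Sstrip',[(270,240),(300,222)],Q)
E
```

```text
table (150, 220) [370.8 462.   -1.4]
table (420, 120) [ 6.711e+02 -2.682e+02  5.000e-01]
table (230, 110) [6.876e+02 2.660e+02 2.000e-01]
rod/lamp (245, 104) [589.7 174.9 266.4]
rod/lamp (318, 106) [588.4  18.7 266.9]
rod/lamp (388, 108) [ 588.2 -131.3  265.9]
strip (276, 196) [442.  124.4  11.5]
strip (310, 197) [441.7  34.2  13.7]
strip (350, 198) [440.9 -71.9  12.5]
pegs (286, 188) [459.   97.   33.7]
pegs (339, 191) [454.8 -41.2  32.9]
deck (275, 120) [621.3 127.1  97.4]
deck (275, 165) [519.4 128.   39. ]
deck (300, 165) [520.1  62.2  39.4]
deck (357, 165) [523.5 -86.9  44.1]
fence (155, 174) [487.8 444.4  39.9]
fence (183, 158) [521.8 360.9  76.3]
fence (220, 152) [551.8 275.3  40.5]
tub (447, 119) [ 658.5 -330.8   45.9]
tub (509, 125) [ 6.661e+02 -5.245e+02  4.000e-01]
tub (438, 212) [ 298.5 -115.3  656.4]
tub (502, 220) [ 383.7 -461.6   59.5]
tub (470, 160) [ 556.7 -402.8    6.9]
block (366, 187) [ 468.4 -112.5   28.1]
Stable (200, 320) [421.1 355.9  -0.7]
Stable (100, 240) [773.6 408.7  -1.2]
Sfence (158, 275) [520.5 367.4  74.8]
Sfence (140, 315) [493.4 437.8  38.8]
Sfence (188, 258) [539.8 294.6  38.6]
Sstrip (270, 240) [464.1 126.2   9.8]
Sstrip (300, 222) [451.2  40.5  10.9]
```

View pics/crop.png

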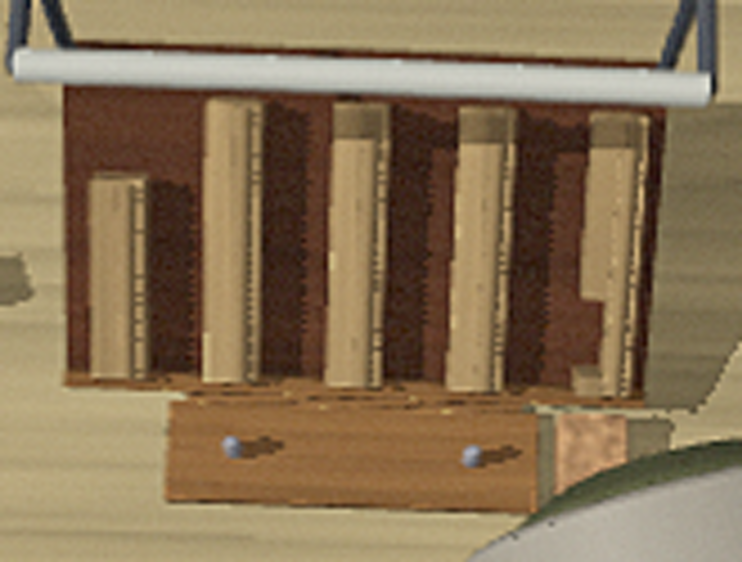

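The enlarged crop shows the short rail leftmost, at crop (118,280). The bitten rail is rightmost, at (612,255), with its bite on the left edge at rows 300-370. The pegs are at (232,447) and (472,456). Next I'll fit the poses from both clouds.

```bash
cat > fit.py <<'E'
from h import *
C={}
for n in('top','side'):
    z=np.load(n+'0.npz');P=cloud(n,z['d']);C[n]=(P.reshape(-1,3)[(z['d']>0).ravel()],z['im'].reshape(-1,3)[(z['d']>0).ravel()])
def box(P,lo,hi): return ((P>lo)&(P<hi)).all(1)
n=np.array([-.5,0,.8660254]);t=np.array([.8660254,0,.5])
for k,(P,I) in C.items():
    print('==',k)
    # lamp
    L=P[box(P,[540,-160,240],[640,200,290])];
    if len(L): print('lamp',np.polyfit(L[:,1],L[:,0],1),L[:,1].min(),L[:,1].max(),np.percentile(L[:,2],[50,98]))
    D=P[box(P,[505,-130,10],[660,185,160])]
    h=D@n;print('h hist',[(int(e),int(c)) for c,e in zip(*np.histogram(h,bins=np.arange(-240,-150,4)))])
    np.save(k+'_D.npy',D)
    # fence bar / rib
    F=P[box(P,[440,230,30],[620,490,46])];G=P[box(P,[440,230,70],[620,490,84])]
    for nm,f in(('bar',F),('rib',G)):
        if len(f)>5:
            r=cv2.minAreaRect(f[:,:2].astype(np.float32));print(nm,len(f),r,np.median(f[:,2]))
    T=P[box(P,[340,-560,52],[720,-240,68])]
    r=cv2.minAreaRect(T[:,:2].astype(np.float32));print('tub',len(T),r,np.median(T[:,2]))
    S=P[box(P,[420,-85,7],[475,150,17])]
    print('strip',cv2.minAreaRect(S[:,:2].astype(np.float32)))
    for y in(97,-41):
        m=box(P,[435,y-20,22],[480,y+20,45]);print('peg',m.sum(),P[m].mean(0).round(1),P[m].max(0).round(1),P[m].min(0).round(1))
    R=P[box(P,[580,-200,100],[760,-110,320])]
    q=R[np.argsort(R[:,2])];print('rodR',q[::max(1,len(q)//12)].round(0).tolist())
E
python3 fit.py
```

```text
== top
lamp [5.76089195e-03 5.92432247e+02] -146.3719613995614 196.1657425247927 [264.75703946 269.21551017]
h hist [(-240, 0), (-236, 1), (-232, 374), (-228, 2629), (-224, 1295), (-220, 76), (-216, 18), (-212, 34), (-208, 199), (-204, 1465), (-200, 1190), (-196, 186), (-192, 2), (-188, 0), (-184, 0), (-180, 0), (-176, 0), (-172, 0), (-168, 0), (-164, 0), (-160, 0), (-156, 0)]
bar 686 ((526.591796875, 365.6767578125), (33.300899505615234, 200.63885498046875), 19.970623016357422) 39.34855632798349
rib 183 ((525.8776245117188, 365.8453674316406), (20.57761573791504, 59.07588577270508), 20.516441345214844) 75.55990502637951
tub 1070 ((559.9437255859375, -420.678466796875), (235.69607543945312, 347.9754943847656), 80.03498840332031) 59.838374800603674
strip ((451.1397705078125, 29.166732788085938), (218.42543029785156, 48.00049591064453), 89.71208190917969)
peg 14 [458.3  97.8  32.5] [463.2 102.5  37.7] [454.4  94.5  26.9]
peg 13 [456.3 -41.6  33. ] [460.8 -38.5  39.1] [452.8 -46.4  24.6]
rodR [[622.0, -142.0, 100.0], [589.0, -130.0, 108.0], [638.0, -113.0, 112.0], [605.0, -129.0, 117.0]
[... 837 characters left out ...]
74.26178431584964
tub 392 ((569.10693359375, -401.7645568847656), (221.258544921875, 346.05419921875), 73.87554168701172) 58.57365333375253
strip ((451.3109130859375, 30.931381225585938), (47.286956787109375, 220.10107421875), 0.003071156796067953)
peg 22 [458.9 101.6  30.2] [463.2 105.4  36.6] [455.7  96.9  23.4]
peg 20 [456.9 -37.7  29.2] [461.9 -34.2  35.5] [454.2 -41.2  22.3]
rodR [[582.0, -118.0, 100.0], [597.0, -111.0, 112.0], [599.0, -121.0, 115.0], [658.0, -126.0, 119.0], [664.0, -128.0, 121.0], [655.0, -138.0, 127.0], [653.0, -135.0, 145.0], [653.0, -134.0, 180.0], [654.0, -136.0, 229.0], [584.0, -122.0, 255.0], [582.0, -123.0, 260.0], [612.0, -140.0, 263.0], [591.0, -125.0, 267.0]]
```

```bash
cat > rails.py <<'E'
from h import *
n=np.array([-.5,0,.8660254]);t=np.array([.8660254,0,.5])
for k in('top','side'):
    D=np.load(k+'_D.npy');h=D@n;s=D@t
    m=(h<-220)&(h>-236);A=np.c_[D[m][:,:2],np.ones(m.sum())];c=np.linalg.lstsq(A,D[m][:,2],rcond=None)[0]
    print(k,'deck plane dz/dx,dz/dy',c[:2].round(4),'tilt',np.degrees(np.arctan(c[0])).round(2),'h',np.median(h[m]).round(1))
    m=(h>-211);R=D[m];sr=s[m];hr=h[m]
    for y0 in(168,99,29,-41,-111):
        q=abs(R[:,1]-y0-0)<24;
        if q.sum()<20: continue
        r=cv2.minAreaRect(np.c_[sr[q],R[q,1]].astype(np.float32))
        print(y0,q.sum(),'s',np.percentile(sr[q],[1,99]).round(1),'y',np.percentile(R[q,1],[2,98]).round(1),'h',np.median(hr[q]).round(1),'rect',np.round(r[0],1),np.round(r[1],1),round(r[2],1))
z=np.load('top0.npz');P=cloud('top',z['d'])
for e in [(447,119),(443,117),(513,123),(506,221),(434,212),(440,205),(442,180),(444,150),(511,150),(508,190),(470,118),(490,121)]:
    w=P[e[1]-3:e[1]+4,e[0]-4:e[0]+5].reshape(-1,3);w=w[(w[:,2]>53)&(w[:,2]<66)]
    print(e,len(w),w.mean(0).round(0) if len(w) else '')
P=P.reshape(-1,3)
m=((P>[380,-540,54])&(P<[690,-290,65])).all(1);T=P[m]
print(cv2.minAreaRect(T[:,:2].astype(np.float32)))
for x in range(390,690,25):
    y=T[abs(T[:,0]-x)<6][:,1];print(x,len(y),y.min().round(0) if len(y) else '',y.max().round(0) if len(y) else '')
E
python3 rails.py
```

```text
top deck plane dz/dx,dz/dy [ 0.5747 -0.0086] tilt 29.89 h -225.1
168 450 s [468.6 566.4] y [147.7 176.2] h -201.5 rect [516.5 161.9] [ 31.  101.2] 88.3
99 705 s [468.7 610.9] y [ 82.6 112.5] h -201.0 rect [538.1  97.6] [ 30.4 146.2] 89.9
29 665 s [469.7 610. ] y [13.  41.7] h -200.4 rect [538.4  27.4] [ 30. 144.] 89.3
-41 671 s [469.3 609.2] y [-56.8 -27.8] h -199.8 rect [536.8 -42.5] [ 30.1 145.8] 89.4
-111 578 s [471.9 608.7] y [-129.4 -101.7] h -199.2 rect [ 538.6 -115.5] [140.9  28.9] 0.0
side deck plane dz/dx,dz/dy [ 0.578  -0.0061] tilt 30.03 h -226.5
168 593 s [466.7 564.6] y [149.7 179.3] h -202.8 rect [515.3 164.5] [ 31.4 101.8] 89.7
99 777 s [467.3 608.4] y [ 84.6 114.3] h -202.2 rect [537.6  99.6] [ 31.8 145.4] 89.0
29 714 s [467.8 607.4] y [15.1 45.4] h -202.1 rect [537.5  29. ] [ 33.5 144.3] 88.8
-41 656 s [467.7 606.4] y [-54.5 -24.2] h -202.1 rect [536.7 -39.6] [ 32.6 145.6] 89.7
-111 538 s [470.  607.9] y [-128.4  -98.3] h -201.5 rect [ 536.4 -113.4] [ 32.3 145.5] 89.2
(447, 119) 31 [ 656. -326.   59.]
(443, 117) 19 [ 658. -322.   59.]
(513, 123) 0 
(506, 221) 14 [ 385. -464.   60.]
(434, 212) 0 
(440, 205) 0 
(442, 180) 3 [ 490. -296.   58.]
(444, 150) 16 [ 566. -305.   60.]
(511, 150) 22 [ 572. -493.   60.]
(508, 190) 26 [ 463. -477.   59.]
(470, 118) 23 [ 652. -388.   59.]
(490, 121) 18 [ 645. -442.   60.]
((546.2967529296875, -414.04718017578125), (227.1146240234375, 316.7549743652344), 80.5120849609375)
390 79 -468.0 -359.0
415 18 -473.0 -301.0
440 14 -478.0 -469.0
465 17 -481.0 -291.0
490 23 -483.0 -291.0
515 21 -488.0 -294.0
540 22 -492.0 -298.0
565 24 -496.0 -302.0
590 23 -500.0 -306.0
615 33 -539.0 -311.0
640 97 -534.0 -314.0
665 40 -539.0 -319.0
```

```bash
cat >> h.py <<'E'
from scipy.spatial.transform import Rotation as Ro
def Rm(yaw,tilt):  # tool x heading yaw(deg), tilt: deck tilt in that heading about world y
    R=np.column_stack([[1,0,0],[0,-1,0],[0,0,-1]])
    return Ro.from_euler('z',yaw,degrees=True)*Ro.from_euler('y',-tilt,degrees=True)*Ro.from_matrix(R)
def cur():
    s=ctrl.sense();q=s['ee_rot'];return s,s['eef_pos'],Ro.from_quat(np.r_[q[1:],q[0]])
def delta(pos,yaw,tilt):
    s,p,R=cur();print('t',round(s['time_s'],2),'pos',p.round(1),'F',s['force'].round(1),'w',round(s['grip_width']*85.4,1),'| d',(np.array(pos)-p).round(1),'rv',(Rm(yaw,tilt)*R.inv()).as_rotvec(degrees=True).round(1))
E
python3 - <<'E'
from h import *
print(Rm(0,30).as_matrix().round(2))
delta([482,163,181],0,30);delta([482,163,181],0,0);delta([542.3,163.2,76.6],0,30)
E
```

```text
[[ 0.87  0.    0.5 ]
 [ 0.   -1.    0.  ]
 [ 0.5   0.   -0.87]]
t 0.1 pos [ 234.8 -469.3  249.5] F [-0.7  1.1 -0.2] w 85.3 | d [247.2 632.3 -68.5] rv [  6.9 -29.5 -26. ]
t 0.1 pos [ 234.8 -469.3  249.5] F [-0.7  1.1 -0.2] w 85.3 | d [247.2 632.3 -68.5] rv [ -0.1   0.  -26.6]
t 0.1 pos [ 234.8 -469.3  249.5] F [-0.7  1.1 -0.2] w 85.3 | d [ 307.5  632.5 -172.9] rv [  6.9 -29.5 -26. ]
```

>>> {"fn": "apply_moves", "kwargs": {
  "targets": [
    [50,[125,200,0],[0,0,-20]],
    [50,[125,200,0],[0,0,-26]],
    [50,[125,200,0],[2,-8,-26]],
    [50,[125,200,0],[4,-16,-26]],
    [50,[170,400,0],[6,-24,-26]],
    [50,[170,400,0],[6.9,-29.5,-26]],
    [50,[170,400,0],[6.9,-29.5,-26]],
    [50,[247,632,-30],[6.9,-29.5,-26]],
    [50,[247,632,-30],[6.9,-29.5,-26]],
    [50,[247,632,-68],[6.9,-29.5,-26]],
    [50,[247,632,-68],[6.9,-29.5,-26]],
    [50,[247,632,-68],[6.9,-29.5,-26]],
    [50,[247,632,-68],[6.9,-29.5,-26]],
    [50,[247,632,-68],[6.9,-29.5,-26]],
    [50,[247,632,-68],[6.9,-29.5,-26]],
    [50,[247,632,-68],[6.9,-29.5,-26]]
  ]
}}

```text
time_s: 1.7
eef_pos: [481.4, 163.4, 181.2]
ee_rot: [0.0, 0.966, 0.001, 0.258]
force: [0.3, -0.1, -0.7]
grip_width: 0.581
grip_force: 0.0
```

```bash
python3 - <<'E'
from h import *
delta([542.3,163.2,76.6],-.6,30)
E
```

```text
t 1.7 pos [481.4 163.4 181.2] F [ 0.3 -0.1 -0.7] w 49.7 | d [  60.9   -0.2 -104.6] rv [ 0.1 -0.1 -0.7]
```

>>> {"fn": "apply_moves", "kwargs": {
  "targets": [
    [50,[20,0,-35],[0,0,-0.6]],
    [50,[40,0,-69],[0,0,-0.6]],
    [50,[50,0,-86],[0,0,-0.6]],
    [50,[56,0,-96],[0,0,-0.6]],
    [50,[60.5,0,-104.5],[0,0,-0.6]],
    [50,[60.5,0,-104.5],[0,0,-0.6]],
    [50,[60.5,0,-104.5],[0,0,-0.6]],
    [20,[60.5,0,-104.5],[0,0,-0.6]],
    [20,[60.5,0,-104.5],[0,0,-0.6]],
    [20,[60.5,0,-104.5],[0,0,-0.6]],
    [20,[60.5,0,-104.5],[0,0,-0.6]],
    [20,[60.5,0,-104.5],[0,0,-0.6]],
    [20,[60.5,0,-104.5],[0,0,-0.6]],
    [20,[60.5,0,-104.5],[0,0,-0.6]]
  ],
  "squeeze": 50
}}

```text
time_s: 3.1
eef_pos: [542.3, 162.5, 78.6]
ee_rot: [0.002, 0.966, -0.005, 0.26]
force: [-4.7, -1.2, 6.8]
grip_width: 0.34
grip_force: 50.3
```

>>> {"fn": "apply_moves", "kwargs": {
  "targets": [
    [20,[-10,0,17],[0,0,0]],
    [20,[-20,0,35],[0,0,0]],
    [20,[-35,0,61],[0,0,0]],
    [20,[-50,0,87],[0,0,0]],
    [20,[-65,0,113],[0,0,0]],
    [20,[-65,0,113],[0,0,0]],
    [20,[-65,0,113],[0,0,0]]
  ]
}}

```text
time_s: 3.8
eef_pos: [477.3, 162.5, 190.8]
ee_rot: [0.002, 0.966, -0.005, 0.26]
force: [-0.3, -0.7, -0.8]
grip_width: 0.34
grip_force: 50.9
```

```bash
python3 - <<'E'
from h import *
delta([557.7,-352.5,180],-9.3,0)
im,d=capture('side');cv2.imwrite('pics/s1.png',im)
E
```

```text
t 3.8 pos [477.3 162.5 190.8] F [-0.3 -0.7 -0.8] w 29.0 | d [  80.4 -515.   -10.8] rv [ 2.6 30.  -8.5]
```

View pics/s1.png

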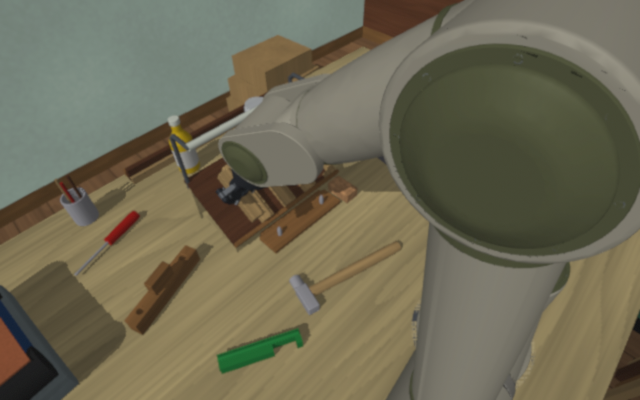

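The side view shows the short rail held in the gripper at (255,200), clear of the rack.

>>> {"fn": "apply_moves", "kwargs": {
  "targets": [
    [20,[-30,-40,20],[0,0,0]],
    [20,[-40,-90,30],[0,0,0]],
    [20,[-40,-140,30],[0,8,0]],
    [20,[-40,-190,30],[1,15,0]],
    [20,[-40,-240,30],[1,22,-4]],
    [20,[-40,-290,30],[2,28,-8]],
    [20,[-20,-340,30],[2.6,30,-8.5]],
    [20,[0,-390,20],[2.6,30,-8.5]],
    [20,[40,-440,10],[2.6,30,-8.5]],
    [20,[80,-480,0],[2.6,30,-8.5]],
    [20,[80,-515,-20],[2.6,30,-8.5]],
    [20,[80,-515,-40],[2.6,30,-8.5]],
    [20,[80,-515,-60],[2.6,30,-8.5]],
    [20,[80,-515,-60],[2.6,30,-8.5]],
    [20,[80,-515,-60],[2.6,30,-8.5]],
    [20,[80,-515,-60],[2.6,30,-8.5]]
  ]
}}

```text
time_s: 5.45
eef_pos: [557.8, -352.6, 131.7]
ee_rot: [0.001, 0.997, -0.081, 0.0]
force: [-0.1, -0.5, 0.1]
grip_width: 0.338
grip_force: 50.9
```

```bash
python3 - <<'E'
from h import *
delta([557.7,-352.5,30],-9.3,0)
E
```

```text
t 5.45 pos [ 557.8 -352.6  131.7] F [-0.1 -0.5  0.1] w 28.8 | d [-1.000e-01  1.000e-01 -1.017e+02] rv [0.1 0.  0. ]
```

>>> {"fn": "apply_moves", "kwargs": {
  "targets": [
    [20,[0,0,-40],[0,0,0]],
    [20,[0,0,-75],[0,0,0]],
    [20,[0,0,-90],[0,0,0]],
    [20,[0,0,-96],[0,0,0]],
    [20,[0,0,-101],[0,0,0]],
    [20,[0,0,-101],[0,0,0]],
    [20,[0,0,-101],[0,0,0]],
    [45,[0,0,-101],[0,0,0]],
    [45,[0,0,-101],[0,0,0]],
    [45,[0,0,-101],[0,0,0]],
    [45,[0,0,-101],[0,0,0]],
    [45,[0,0,-70],[0,0,0]],
    [45,[0,0,-20],[0,0,0]],
    [45,[0,0,30],[0,0,0]],
    [45,[0,0,60],[0,0,0]],
    [45,[0,0,60],[0,0,0]]
  ]
}}

```text
time_s: 7.05
eef_pos: [558.6, -353.1, 195.8]
ee_rot: [0.003, 0.997, -0.081, 0.003]
force: [0.6, 0.5, 0.1]
grip_width: 0.53
grip_force: 0.0
```

```bash
python3 - <<'E'
from h import *
delta([501,-114.5,194],-.6,30)
im,d=capture('top');cv2.imwrite('pics/t1.png',im);np.savez('top1.npz',im=im,d=d)
E
```

```text
t 7.05 pos [ 558.6 -353.1  195.8] F [0.6 0.5 0.1] w 45.2 | d [-57.6 238.6  -1.8] rv [ -2.3 -29.6   8.6]
```

View pics/t1.png

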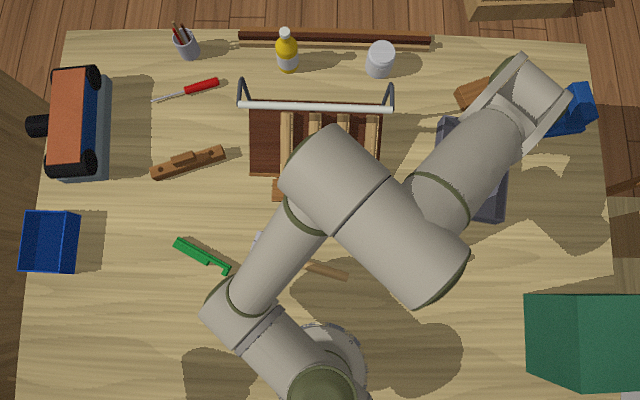

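The arm hides the tub in this view, and the rack looks undisturbed. I'll go on to the bitten rail.

>>> {"fn": "apply_moves", "kwargs": {
  "targets": [
    [50,[-45,20,20],[0,0,0]],
    [50,[-90,40,20],[0,0,0]],
    [50,[-110,85,20],[0,-8,2]],
    [50,[-110,130,20],[-1,-15,5]],
    [50,[-110,175,20],[-2,-22,8.6]],
    [50,[-100,220,20],[-2.3,-29.6,8.6]],
    [50,[-80,238.5,10],[-2.3,-29.6,8.6]],
    [50,[-57.5,238.5,-2],[-2.3,-29.6,8.6]],
    [50,[-57.5,238.5,-2],[-2.3,-29.6,8.6]],
    [50,[-57.5,238.5,-2],[-2.3,-29.6,8.6]],
    [50,[-57.5,238.5,-2],[-2.3,-29.6,8.6]],
    [50,[-57.5,238.5,-2],[-2.3,-29.6,8.6]]
  ]
}}

```text
time_s: 8.3
eef_pos: [499.4, -114.3, 188.5]
ee_rot: [-0.0, 0.967, -0.005, 0.255]
force: [0.2, -0.9, 0.7]
grip_width: 0.587
grip_force: 0.0
```

```bash
python3 - <<'E'
from h import *
delta([561,-114.5,91],-.6,30)
im,d=capture('top');np.savez('top1.npz',im=im,d=d)
c=cv2.resize(im[95:235,225:525],None,fx=2.6,fy=2.6,interpolation=cv2.INTER_CUBIC);cv2.imwrite('pics/t2.png',c)
E
```

```text
t 8.3 pos [ 499.4 -114.3  188.5] F [ 0.2 -0.9  0.7] w 50.1 | d [ 61.6  -0.2 -97.5] rv [-0.2 -0.4 -0.1]
```

View pics/t2.png

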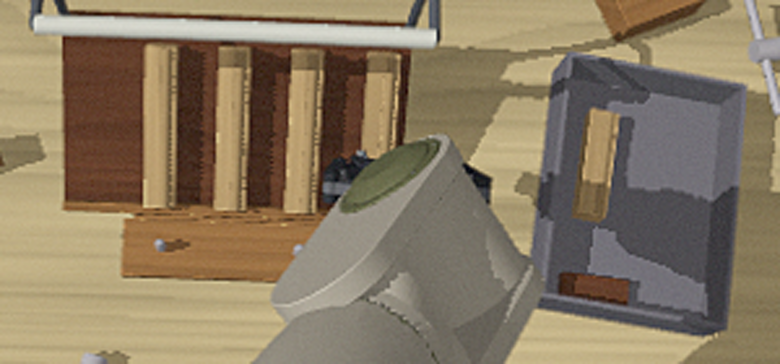

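The crop shows the short rail lying in the tub at (597,165), well clear of the scrap at (595,288). The gripper is above the bitten rail.

>>> {"fn": "apply_moves", "kwargs": {
  "targets": [
    [50,[17,0,-20],[0,-0.4,0]],
    [50,[37,0,-55],[0,-0.4,0]],
    [50,[50,0,-78],[0,-0.4,0]],
    [50,[57,0,-90],[0,-0.4,0]],
    [50,[61.5,0,-97.5],[0,-0.4,0]],
    [50,[61.5,0,-97.5],[0,-0.4,0]],
    [50,[61.5,0,-97.5],[0,-0.4,0]],
    [20,[61.5,0,-97.5],[0,-0.4,0]],
    [20,[61.5,0,-97.5],[0,-0.4,0]],
    [20,[61.5,0,-97.5],[0,-0.4,0]],
    [20,[61.5,0,-97.5],[0,-0.4,0]],
    [20,[61.5,0,-97.5],[0,-0.4,0]],
    [20,[61.5,0,-97.5],[0,-0.4,0]],
    [20,[61.5,0,-97.5],[0,-0.4,0]]
  ]
}}

```text
time_s: 9.75
eef_pos: [561.3, -114.2, 92.1]
ee_rot: [-0.0, 0.966, -0.004, 0.26]
force: [-5.6, 0.1, 6.4]
grip_width: 0.34
grip_force: 49.9
```

>>> {"fn": "apply_moves", "kwargs": {
  "targets": [
    [20,[-10,0,17],[0,0,0]],
    [20,[-20,0,35],[0,0,0]],
    [20,[-35,0,61],[0,0,0]],
    [20,[-50,0,87],[0,0,0]],
    [20,[-65,0,110],[0,0,0]],
    [20,[-90,0,115],[0,0,0]],
    [20,[-130,0,120],[0,0,0]],
    [20,[-150,-20,120],[0,0,0]],
    [20,[-150,-60,120],[0,8,0]],
    [20,[-150,-105,120],[1,15,0]],
    [20,[-140,-150,120],[1,22,-4]],
    [20,[-120,-195,120],[2,28,-8]],
    [20,[-100,-240,120],[2.6,30,-8.5]],
    [20,[-60,-280,110],[2.6,30,-8.5]],
    [20,[-15,-325,90],[2.6,30,-8.5]],
    [20,[-15,-325,60],[2.6,30,-8.5]],
    [20,[-15,-325,40],[2.6,30,-8.5]],
    [20,[-15,-325,40],[2.6,30,-8.5]],
    [20,[-15,-325,40],[2.6,30,-8.5]]
  ]
}}

```text
time_s: 11.65
eef_pos: [546.4, -439.1, 132.3]
ee_rot: [-0.001, 0.997, -0.081, -0.0]
force: [0.5, -0.5, -0.1]
grip_width: 0.34
grip_force: 50.3
```

```bash
python3 - <<'E'
from h import *
delta([545.5,-437.5,30],-9.3,0)
E
```

```text
t 11.65 pos [ 546.4 -439.1  132.3] F [ 0.5 -0.5 -0.1] w 29.0 | d [  -0.9    1.6 -102.3] rv [-0.2 -0.   0. ]
```

>>> {"fn": "apply_moves", "kwargs": {
  "targets": [
    [20,[0,1,-40],[0,0,0]],
    [20,[0,1,-75],[0,0,0]],
    [20,[0,1,-90],[0,0,0]],
    [20,[0,1,-97],[0,0,0]],
    [20,[0,1,-102],[0,0,0]],
    [20,[0,1,-102],[0,0,0]],
    [20,[0,1,-102],[0,0,0]],
    [45,[0,1,-102],[0,0,0]],
    [45,[0,1,-102],[0,0,0]],
    [45,[0,1,-102],[0,0,0]],
    [45,[0,1,-102],[0,0,0]],
    [45,[0,1,-70],[0,0,0]],
    [45,[0,1,-20],[0,0,0]],
    [45,[0,1,30],[0,0,0]],
    [45,[0,1,60],[0,0,0]],
    [45,[0,1,60],[0,0,0]],
    [45,[0,1,60],[0,0,0]]
  ]
}}

```text
time_s: 13.35
eef_pos: [546.6, -438.3, 192.8]
ee_rot: [-0.001, 0.997, -0.081, 0.001]
force: [0.6, -0.2, -1.4]
grip_width: 0.525
grip_force: 0.0
```

```bash
python3 - <<'E'
from h import *
delta([526.5,367,180],110,0)
E
```

```text
t 13.35 pos [ 546.6 -438.3  192.8] F [ 0.6 -0.2 -1.4] w 44.8 | d [-20.1 805.3 -12.8] rv [-1.000e-01 -0.000e+00  1.193e+02]
```

>>> {"fn": "apply_moves", "kwargs": {
  "targets": [
    [50,[-40,20,40],[0,0,0]],
    [50,[-85,45,50],[0,0,8]],
    [50,[-120,80,50],[0,0,16]],
    [50,[-140,125,50],[0,0,24]],
    [50,[-150,175,50],[0,0,32]],
    [50,[-150,225,50],[0,0,40]],
    [50,[-150,275,50],[0,0,48]],
    [50,[-150,325,50],[0,0,56]],
    [50,[-150,375,50],[0,0,64]],
    [50,[-150,425,50],[0,0,72]],
    [50,[-150,475,50],[0,0,80]],
    [50,[-150,525,50],[0,0,88]],
    [50,[-150,575,50],[0,0,96]],
    [50,[-130,620,50],[0,0,104]],
    [50,[-110,665,40],[0,0,112]],
    [50,[-80,705,20],[0,0,119]],
    [50,[-50,745,0],[0,0,119]],
    [50,[-20,785,-13],[0,0,119]],
    [50,[-20,805,-13],[0,0,119]],
    [50,[-20,805,-13],[0,0,119]]
  ]
}}

```text
time_s: 15.35
eef_pos: [525.9, 369.7, 174.8]
ee_rot: [-0.002, 0.575, 0.818, -0.003]
force: [-0.5, -0.9, 0.4]
grip_width: 0.584
grip_force: 0.0
```

```bash
python3 - <<'E'
from h import *
im,d=capture('top');np.savez('top2.npz',im=im,d=d);ims,d2=capture('side');np.savez('side2.npz',im=ims,d=d2)
delta([526.2,366.8,63],110,0)
a=cv2.resize(im[95:235,400:525],None,fx=3,fy=3,interpolation=cv2.INTER_CUBIC)
b=cv2.resize(ims[230:370,100:230],None,fx=3,fy=3,interpolation=cv2.INTER_CUBIC)
cv2.imwrite('pics/t3.png',np.hstack([a,b]))
for k,D in(('top',d),('side',d2)):
    P=cloud(k,D).reshape(-1,3)
    for nm,lo,hi in(('bar',30,46),('rib',70,84)):
        f=P[((P>[440,230,lo])&(P<[620,490,hi])).all(1)]
        if len(f)>5: print(k,nm,len(f),cv2.minAreaRect(f[:,:2].astype(np.float32)))
E
```

```text
t 15.45 pos [525.9 367.  176.7] F [-0.4 -0.8  0.1] w 49.7 | d [   0.3   -0.2 -113.7] rv [ 0.2 -0.3  0.3]
top bar 425 ((537.6428833007812, 336.8564147949219), (33.317317962646484, 139.1136474609375), 20.234201431274414)
top rib 149 ((526.1726684570312, 365.6155090332031), (21.80953598022461, 59.38019561767578), 21.75623893737793)
side bar 988 ((522.571044921875, 378.6666259765625), (33.19586944580078, 178.71510314941406), 20.25227928161621)
side rib 272 ((525.9778442382812, 368.07293701171875), (22.670522689819336, 59.26621627807617), 15.878755569458008)
```

View pics/t3.png

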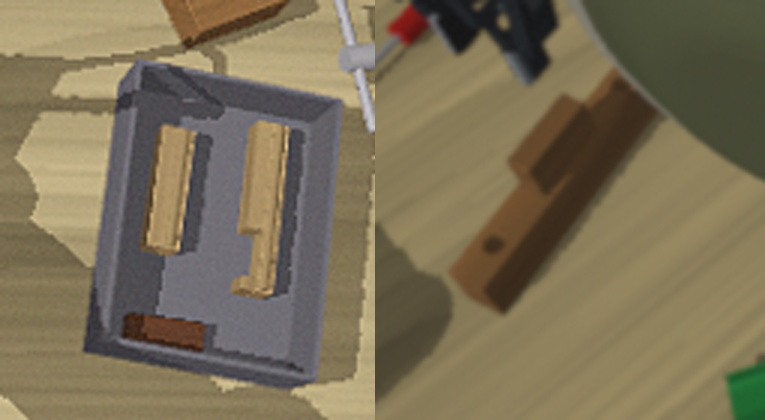

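Both odd rails lie in the tub, at (172,190) and (265,205), with the scrap untouched at (165,330). The gripper stands over the rib. Next I grasp the fence.

>>> {"fn": "apply_moves", "kwargs": {
  "targets": [
    [50,[0,0,-40],[0,0,0.3]],
    [50,[0,0,-75],[0,0,0.3]],
    [50,[0,0,-100],[0,0,0.3]],
    [50,[0,0,-110],[0,0,0.3]],
    [50,[0,0,-113],[0,0,0.3]],
    [50,[0,0,-113],[0,0,0.3]],
    [5,[0,0,-113],[0,0,0.3]],
    [5,[0,0,-113],[0,0,0.3]],
    [5,[0,0,-113],[0,0,0.3]],
    [5,[0,0,-113],[0,0,0.3]],
    [5,[0,0,-113],[0,0,0.3]],
    [5,[0,0,-113],[0,0,0.3]],
    [5,[0,0,-113],[0,0,0.3]],
    [5,[0,0,-113],[0,0,0.3]],
    [5,[0,0,-100],[0,0,0.3]],
    [5,[0,0,-60],[0,0,0.3]],
    [5,[0,0,-20],[0,0,0.3]],
    [5,[0,0,-20],[0,0,0.3]]
  ],
  "squeeze": 80
}}

```text
time_s: 17.25
eef_pos: [528.2, 368.0, 164.7]
ee_rot: [0.002, 0.574, 0.819, 0.003]
force: [0.2, -0.1, -2.0]
grip_width: 0.216
grip_force: 78.8
```

```bash
python3 - <<'E'
from h import *
delta([458,30,130],89.4,0)
E
```

```text
t 17.25 pos [528.2 368.  164.7] F [ 0.2 -0.1 -2. ] w 18.5 | d [ -70.2 -338.   -34.7] rv [ -0.    0.4 -20.6]
```

>>> {"fn": "apply_moves", "kwargs": {
  "targets": [
    [5,[-40,-30,0],[0,0,0]],
    [5,[-75,-70,0],[0,0,-5]],
    [5,[-75,-110,0],[0,0,-10]],
    [5,[-75,-155,0],[0,0,-15]],
    [5,[-75,-200,0],[0,0,-20.5]],
    [5,[-75,-245,0],[0,0,-20.5]],
    [5,[-75,-290,0],[0,0,-20.5]],
    [5,[-72,-325,0],[0,0,-20.5]],
    [5,[-70,-338,-15],[0,0,-20.5]],
    [5,[-70,-338,-30],[0,0,-20.5]],
    [5,[-70,-338,-30],[0,0,-20.5]],
    [5,[-70,-338,-30],[0,0,-20.5]],
    [5,[-70,-338,-30],[0,0,-20.5]]
  ]
}}

```text
time_s: 18.55
eef_pos: [456.6, 29.3, 128.7]
ee_rot: [-0.0, 0.71, 0.704, -0.002]
force: [0.7, -0.7, -1.4]
grip_width: 0.22
grip_force: 79.2
```

```bash
cat > look.py <<'E'
import sys
from h import *
tag=sys.argv[1]
delta([458,30,130],89.4,0)
ims={}
for k in('top','side'):
    im,d=capture(k);np.savez(f'{k}_{tag}.npz',im=im,d=d);ims[k]=im
    P=cloud(k,d).reshape(-1,3);zt=cur()[1][2]-63
    for nm,a in(('bar',40),('rib',76)):
        f=P[((P>[420,-85,zt+a-7])&(P<[480,150,zt+a+5])).all(1)]
        if len(f)>5: print(k,nm,len(f),cv2.minAreaRect(f[:,:2].astype(np.float32)),np.median(f[:,2]).round(1),'xmm',np.percentile(f,[3,97],axis=0).round(1).tolist())
a=cv2.resize(ims['top'][150:215,255:385],None,fx=3.5,fy=3.5,interpolation=cv2.INTER_CUBIC)
b=cv2.resize(ims['side'][165:275,220:380],(455,313),interpolation=cv2.INTER_CUBIC)
cv2.imwrite(f'pics/l_{tag}.png',np.vstack([a,b]))
E
python3 look.py a
```

```text
t 18.55 pos [456.6  29.3 128.7] F [ 0.7 -0.7 -1.4] w 18.8 | d [1.4 0.7 1.3] rv [ 0.1 -0.2 -0.1]
top bar 153 ((455.1192932128906, -50.85625457763672), (36.856849670410156, 30.631277084350586), 89.9463119506836) 102.3 xmm [[439.9, -69.1, 99.3], [468.4, -34.9, 105.2]]
side bar 487 ((456.5408020019531, 49.144798278808594), (165.796142578125, 32.33791732788086), 89.07182312011719) 101.0 xmm [[441.6, -25.6, 98.9], [471.1, 129.3, 107.8]]
side rib 145 ((456.8514099121094, 38.84645462036133), (45.751895904541016, 38.12779235839844), 58.366668701171875) 137.5 xmm [[434.8, 26.4, 135.2], [471.0, 60.4, 145.8]]
```

View pics/l_a.png

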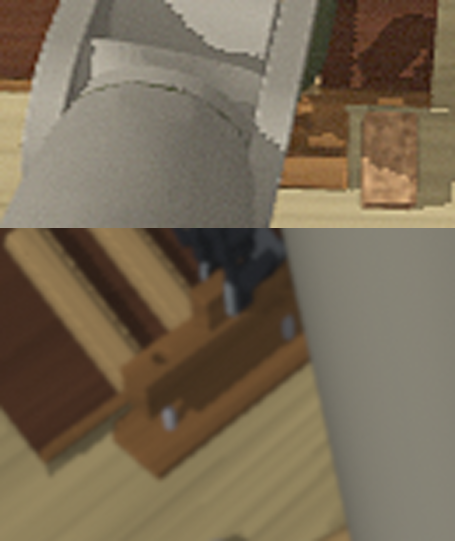

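The side crop shows the fence above the pegs, with its left hole at (160,358) almost in line with the peg at (170,415). I'll measure hole against peg from the pixels.

```bash
cat > hp.py <<'E'
from h import *
def ray(name,u,v,z):
    i=camera_info(name);f=200/np.tan(np.radians(i['vfov'])/2)
    K=np.array([[f,0,i['cx']],[0,f,i['cy']],[0,0,1.]])
    x=cv2.undistortPoints(np.array([[[u,v]]],float),K,np.array([i['k1'],0,0,0.]))[0,0]
    E=np.array(i['extrinsics']);d=E[:3,:3]@np.r_[x,1];o=E[:3,3];return o+d*(z-o[2])/d[2]
def blob(im,u,v,r,fn):
    w=im[v-r:v+r+1,u-r:u+r+1].astype(float);m=fn(w);yy,xx=np.nonzero(m);return u-r+xx.mean(),v-r+yy.mean(),len(xx)
if __name__=='__main__':
    im=np.load('side_a.npz')['im']
    g=im.sum(2)
    print(g[205:217,268:286]//3)
    S0=np.load('side0.npz')['im'];sat=lambda w:(w[...,2]-w[...,0])<15
    b=blob(S0,279,231,7,sat);print('peg px',b);
    b2=blob(S0,321,199,7,sat);print('peg2 px',b2)
    for q in(b,b2): print(ray('side',*q[:2],24))
    T0=np.load('top0.npz')['im']
    for u,v in((286,189),(340,191)):
        q=blob(T0,u,v,4,sat);print('top peg',q,ray('top',*q[:2],33))
E
python3 hp.py
```

```text
[[57 42 38 40 46 59 71 79 81 81 81 81 79 78 77 77 77 76]
 [68 52 43 49 60 73 80 81 82 82 82 80 78 78 77 76 76 74]
 [74 62 58 64 74 79 79 80 81 82 82 81 78 77 76 75 75 74]
 [73 72 75 78 80 77 74 73 75 78 81 81 79 77 75 74 75 74]
 [80 80 81 81 78 70 63 61 66 72 75 77 76 75 75 74 74 72]
 [83 83 81 80 76 66 55 53 58 65 71 74 75 75 75 73 71 66]
 [83 82 80 80 76 67 56 52 54 57 66 71 74 74 73 70 64 59]
 [82 80 79 78 76 72 65 60 59 62 67 72 73 72 68 62 57 55]
 [79 79 78 78 76 75 71 69 70 71 72 73 71 66 59 55 53 53]
 [78 78 77 77 77 75 74 73 74 74 72 69 65 59 54 52 52 52]
 [78 77 76 75 75 75 73 73 73 71 66 61 57 55 53 53 52 50]
 [76 77 76 75 75 75 74 73 71 65 58 55 54 53 52 52 51 50]]
peg px (np.float64(279.28), np.float64(230.88), 25)
peg2 px (np.float64(321.03846153846155), np.float64(199.42307692307693), 26)
[459.02793467  99.70908586  24.        ]
[457.15705989 -39.80537365  24.        ]
top peg (np.float64(286.2), np.float64(188.86666666666667), 15) [457.24833331  96.49294937  33.        ]
top peg (np.float64(339.2857142857143), np.float64(190.92857142857142), 14) [455.1015057  -41.96351277  33.        ]
```

```bash
python3 - <<'E'
from hp import *
im=np.load('side_a.npz')['im'].sum(2)[206:216,270:283]/3.
w=np.clip(72-im,0,None);w[:2]=0
v,u=np.mgrid[206:216,270:283];
w[(u+v)>491]=0   # drop front-face corner
uu,vv=(w*u).sum()/w.sum(),(w*v).sum()/w.sum();print(uu,vv)
for z in(103,104.5,106): print(ray('side',uu,vv,z))
s,p,R=cur();print(p,R.as_euler('xyz',degrees=True))
E
```

```text
275.3712121212121 210.7257575757576
[455.47273673 104.71855813 103.        ]
[454.38508946 105.48809523 104.5       ]
[453.2974422  106.25763233 106.        ]
[456.55435891  29.25456797 128.61316122] [-1.79847429e+02  8.74317140e-02  8.95363540e+01]
```

>>> {"fn": "apply_moves", "kwargs": {
  "targets": [
    [5,[1.8,-0.2,-10],[0,0,-0.2]],
    [5,[1.8,-0.2,-20],[0,0,-0.2]],
    [5,[1.8,-0.2,-22],[0,0,-0.2]],
    [5,[1.8,-0.2,-24],[0,0,-0.2]],
    [5,[1.8,-0.2,-26],[0,0,-0.2]],
    [5,[1.8,-0.2,-28],[0,0,-0.2]],
    [5,[1.8,-0.2,-29],[0,0,-0.2]],
    [5,[1.8,-0.2,-29],[0,0,-0.2]],
    [5,[1.8,-0.2,-29],[0,0,-0.2]]
  ]
}}

```text
time_s: 19.55
eef_pos: [458.2, 28.7, 99.1]
ee_rot: [-0.001, 0.711, 0.703, -0.002]
force: [-0.0, 0.6, -2.3]
grip_width: 0.214
grip_force: 79.4
```

>>> {"fn": "apply_moves", "kwargs": {
  "targets": [
    [5,[0,0,-1],[0,0,0]],
    [5,[0,0,-2],[0,0,0]],
    [5,[0,0,-3],[0,0,0]],
    [5,[0,0,-4],[0,0,0]],
    [5,[0,0,-5],[0,0,0]],
    [5,[0,0,-6],[0,0,0]],
    [5,[0,0,-6],[0,0,0]]
  ]
}}

```text
time_s: 20.25
eef_pos: [458.1, 28.8, 92.9]
ee_rot: [-0.001, 0.711, 0.703, -0.002]
force: [-0.0, 0.5, -2.1]
grip_width: 0.219
grip_force: 79.4
```

>>> {"fn": "apply_moves", "kwargs": {
  "targets": [
    [5,[0,0,-3],[0,0,0]],
    [5,[0,0,-6],[0,0,0]],
    [5,[0,0,-9],[0,0,0]],
    [5,[0,0,-11],[0,0,0]],
    [5,[0,0,-12.5],[0,0,0]],
    [5,[0,0,-13.5],[0,0,0]],
    [5,[0,0,-13.5],[0,0,0]]
  ]
}}

```text
time_s: 20.95
eef_pos: [458.1, 28.8, 79.4]
ee_rot: [-0.001, 0.711, 0.703, -0.002]
force: [-0.5, 0.4, -1.6]
grip_width: 0.217
grip_force: 79.4
```

>>> {"fn": "apply_moves", "kwargs": {
  "targets": [
    [5,[0,0,-1],[0,0,0]],
    [5,[0,0,-2],[0,0,0]],
    [5,[0,0,-3],[0,0,0]],
    [5,[0,0,-3],[0,0,0]],
    [5,[0,0,-3],[0,0,0]]
  ]
}}

```text
time_s: 21.45
eef_pos: [458.4, 28.7, 78.3]
ee_rot: [-0.0, 0.711, 0.703, -0.002]
force: [-8.7, -0.1, 23.9]
grip_width: 0.219
grip_force: 83.1
```

>>> {"fn": "apply_moves", "kwargs": {
  "targets": [
    [5,[0,0,1],[0,0,0]],
    [36,[0,0,1],[0,0,0]],
    [36,[0,0,1],[0,0,0]],
    [36,[0,0,1],[0,0,0]],
    [36,[0,0,1],[0,0,0]],
    [36,[0,0,20],[0,0,0]],
    [36,[0,0,60],[0,0,0]],
    [36,[0,0,110],[0,0,0]],
    [36,[-20,0,150],[0,0,0]],
    [36,[-40,50,170],[0,0,0]],
    [36,[-40,100,170],[0,0,0]],
    [36,[-40,150,170],[0,0,0]],
    [36,[-40,200,170],[0,0,0]],
    [36,[-40,250,170],[0,0,0]],
    [36,[-40,300,170],[0,0,0]],
    [36,[-40,350,170],[0,0,0]],
    [36,[-40,350,170],[0,0,0]],
    [36,[-40,350,170],[0,0,0]],
    [36,[-40,350,170],[0,0,0]]
  ]
}}

```text
time_s: 23.35
eef_pos: [418.3, 377.9, 246.3]
ee_rot: [-0.001, 0.712, 0.703, -0.002]
force: [0.6, 0.3, -0.6]
grip_width: 0.42
grip_force: 0.0
```

```bash
python3 - <<'E'
from h import *
im,d=capture('top');ims,d2=capture('side')
s,p,R=cur();print(s['time_s'],p.round(1),s['force'].round(1))
for k,D in(('top',d),('side',d2)):
    P=cloud(k,D).reshape(-1,3)
    for nm,lo,hi in(('bar',44,58),('rib',80,96)):
        f=P[((P>[430,-85,lo])&(P<[482 if nm=='bar' else 490,150,hi])).all(1)]
        if len(f)>5: print(k,nm,len(f),cv2.minAreaRect(f[:,:2].astype(np.float32)),[np.median(f[abs(f[:,1]-y)<30][:,2]).round(1) for y in(-40,30,100) if (abs(f[:,1]-y)<30).any()])
a=cv2.resize(im[95:235,235:525],None,fx=2.6,fy=2.6,interpolation=cv2.INTER_CUBIC)
cv2.imwrite('pics/end.png',a)
E
```

```text
23.45 [418.5 377.5 246.7] [ 0.4  0.5 -0.4]
top bar 684 ((457.4441833496094, 28.63829803466797), (200.29518127441406, 32.04025650024414), 89.01290130615234) [np.float64(51.5), np.float64(51.9), np.float64(51.8)]
top rib 199 ((456.82855224609375, 27.822450637817383), (58.089351654052734, 20.728483200073242), 88.84307861328125) [np.float64(87.2)]
side bar 715 ((458.572265625, 30.551315307617188), (201.25660705566406, 33.627159118652344), 89.77070617675781) [np.float64(50.4), np.float64(50.7), np.float64(50.3)]
side rib 198 ((458.56768798828125, 30.74590492248535), (60.534610748291016, 21.739482879638672), 89.20018005371094) [np.float64(86.3)]
```

View pics/end.png

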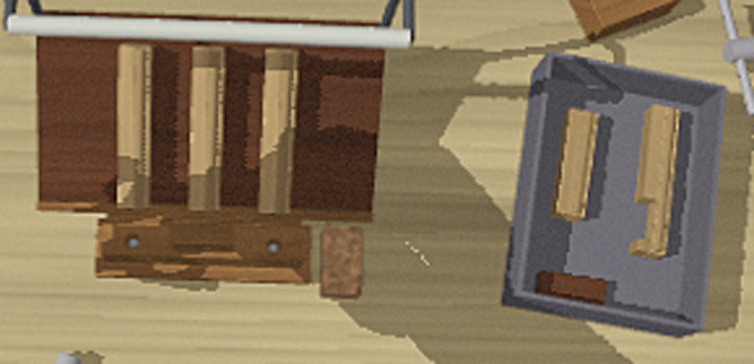

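The final view shows the fence seated, with pegs visible in both holes at (133,242) and (273,247). Its bar top is level at 52 mm, which is 12 + 40. The three good rails and the cork block are in place, and both odd rails are in the tub.

```bash
python3 -c "
from rig import ctrl
print(ctrl.finish_job())"
```

```text
the job is handed in; nothing more can be done
None
```

The job is handed in at about 23 s of robot time: the short and bitten rails are in the grey tub, the fence is fully down on both pegs, and the three good rails and the cork block are where they lay.

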